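Show a wooden chapel model to the studio camera

ROBOT

A 6-joint arm with a two-finger parallel gripper is mounted at the origin on the work surface. World frame = base frame: x ahead of the robot, y to its left, z up, the work surface at z = 0. Lengths are in m, angles in rad, forces in N, time in s.
With the tool pointing down it reaches from about 0.275 to 0.825 m from the base axis. Payload 4.9 kg.
Tool frame: the origin (TCP) lies between the finger pads; the fingertips stand 25 mm ahead of it and the grasp point (between the pads) lies 6 mm ahead of it (ctrl.nose_length is the distance from the TCP to the fingertips, in m); z points along the fingers, y is the direction in which the jaws open and shut (so a half turn about z gives the same grasp; the last joint's range is limited). The gripper opens to 85 mm and grips with 20 to 120 N. Pads are 22 mm wide; open, the fingers measure 114 mm over their backs; the gripper's body (76 mm by 85 mm) begins 54 mm behind the grasp point. The pads swing forward as they close: fully open they stand 13 mm farther back than shut.
Start: joints at [1.087, 0.326, -0.193, 1.052, 0, 1.437], TCP at [0.188, 0.517, 0.256] pointing down, gripper open.
Joint ranges: [-2.65, 2.65], [-0.97, 1.79], [-1.3, 1.35], [-1.93, 2.1], [-1.47, 1.37], [-3.14, 3.14]. Speed limits (rad/s): [2.57, 2.57, 3.14, 3.14, 3.14, 3.14].

INTERFACE

Orientations are given as [roll, pitch, yaw] about the fixed x, y, z axes, in that order (R = Rz(yaw) Ry(pitch) Rx(roll)).
In Python, from rig import ctrl, eyes, nets gives the robot as it stands.
- The arm moves only by the tool arm_command, never from a script. Its argument "deltas" is a list that holds one entry, the list of rows, each a list of 7 numbers: the turn, a rotation vector about the world's x, y, z in degrees, then the shift along the world's x, y, z in cm, then the finger opening in cm, from 0 to 8.54. A call has 1 to 5 rows; each row is the pose to reach, as a shift and turn from the pose measured when the call began; what a row does not reach only later rows make up. A row lasts 1/8 s, in which the tool goes at most 62.5 mm and 10.7 degrees, less where a joint would pass 70% of its speed; a pose out of reach is approached as far as the arm can. A call with a gripper value outside its range is refused whole. The fingers move at their own pace and stop on an object; "grip_force" is the grip in N (left out, the last holds). Time passes only in rows, so rows that repeat a pose let the fingers close. It gives the time, the measured TCP pose, the force and the opening at its end, in the units of the state.
- ctrl.state(): the state, without advancing time (a new reading comes with each control period).
- eyes.grab_frame(name): name is "side" or "top" or "wrist"; returns the picture (420x560x3 uint8, red, green, blue); there is no depth.
- eyes.camera_model(name): a dict with "K" (3x3 intrinsics, pixels), "dist" ([k1, k2, p1, p2, k3] as OpenCV has them; the pictures are not rectified), "R" (3x3) and "t" (3): a world point X has camera coordinates R X + t. Camera axes: x right, y down, z forward; pixel columns grow to the right and rows downward; lengths in m; the calibration is good to about 2 mm. A picture is of the moment at which its call begins: read the wrist's pose just before it. camera_model takes no time and is no camera call; for the wrist camera it gives the pose at the moment of the call.
- ctrl.finish_job(): hands the job in, once; it reports no verdict.
Trained networks look in the newest picture that a camera, given by its name, has taken for a name from the list of things; names that differ only in an ending like _2 or _b are one class to them, and where a whole thing is asked for, a point or a joint stands for the part that bears it (a point fixed in the world has none). Each returns a list of dicts, best first, with "conf" (0 to 1); they miss things now and then, are a little off and sometimes report something else, mostly with a low value. They report only what shows in the picture. A call takes as long as a camera call. They do not tell look-alikes from the thing itself.
- nets.cut_out(camera, label): "pixels" (420x560 bool, what is visible of it) and "location" ([column, row] in pixels, amid what is visible of it).
The state is a dict: "clock": time; "joint_positions": joint angles; "qd": joint speeds; "effort": joint torques, N m; "tcp_pos": TCP position; "eef_rot": TCP orientation; "force": force on the tool from outside, world axes, zero at the start; "torque": the same for the moment, N m; "grip_width": opening from 0.0 (shut) to 1.0 (fully open).
Only numpy, scipy, OpenCV 4.12 (cv2) and the standard library are available. Lean on these libraries where they do the work, as an engineer would, in place of code of your own. Each camera call takes 0.05 s, during which the arm holds its last target. There are 200 camera calls.

TASK

Pick up the little wooden chapel (the tower with a low nave behind it) and hold it upright with its tower over the middle of the round white plate, level with the camera's lens; turn it there so that it squarely shows the lens first the long side with the small lean-to, then the door front, then the plain long side, pausing a good second on each for the picture. Then set it down gently on the plate, standing upright with its tower in the middle, and let go. Leave the gabled house model standing where it is.

Things in the scene. Friction and masses are not known exactly. Their poses are not given: they have to be found in the camera images.
- chapel_mid (a point): Loose wooden chapel, 0.13-0.25 kg: tower 40 x 40 x 120 mm high; behind it a nave 48 mm wide, ridge 62 mm high, its end 75 mm from the tower's axis; lean-to 30 x 18 mm, 33 mm high, on one side of the nave. Point: on the tower's axis, 60 mm above its foot. x out of the door front, y out of the lean-to side, -y plain side, z up. Grip any two tower faces above the nave, e.g. 35 mm above this point.
- spot (a point): Point 120 mm above the table over the centre of a fixed round white plate (190 mm across, top 6 mm above the table, small grey dot at its centre), level with the camera's lens: where the chapel's mid point is to be held while it is shown. z up.
- lens (a point): Centre of the front glass of a black camera (115 mm wide, top 157 mm above the table) fixed on a post beside the plate; level with spot, 240 mm from it, looking at it. The direction from spot to this point is the one that a shown side must face.
- house_mid (a point): Bystander: a loose wooden house with a gabled roof and no tower, 60 x 56 mm, ridge 73 mm high; the point lies at its centre, half-way up. A plain square tower without nave, 106 mm high, stands nearby too; neither is wanted.
Not all that is in view belongs to the job. What is shaped like the part that bears chapel_mid but purple is not meant.

How it is judged:
On the way, in this order (a step that is already met when the one before it is completed fails the run):
1. the chapel is held upright at the spot with its lean-to side facing the lens (each view within about 16 degrees, mid point within 25 mm across and 30 mm in height of the spot) (horizontal distance between chapel_mid and spot below 0.025 m and z of chapel_mid in the frame of spot between -0.03 and 0.03 m and angle between chapel_mid's own z axis and vertical below 0.22 rad and y of lens in the frame of chapel_mid above 0.15 m and x of lens in the frame of chapel_mid between -0.07 and 0.07 m), for 0.5 s.
2. held there, its door front faces the lens (horizontal distance between chapel_mid and spot below 0.025 m and z of chapel_mid in the frame of spot between -0.03 and 0.03 m and angle between chapel_mid's own z axis and vertical below 0.22 rad and x of lens in the frame of chapel_mid above 0.15 m and y of lens in the frame of chapel_mid between -0.07 and 0.07 m), for 0.5 s.
3. held there, its plain long side faces the lens (horizontal distance between chapel_mid and spot below 0.025 m and z of chapel_mid in the frame of spot between -0.03 and 0.03 m and angle between chapel_mid's own z axis and vertical below 0.22 rad and y of lens in the frame of chapel_mid below -0.15 m and x of lens in the frame of chapel_mid between -0.07 and 0.07 m), for 0.5 s.
At the end, for the whole second after the job is handed in: The chapel stands upright (within 6 degrees) and at rest on the round plate, its tower's axis within 25 mm of the plate's centre; the house model is within 30 mm of where it stood (horizontal distance between chapel_mid and spot below 0.025 m and angle between chapel_mid's own z axis and vertical below 0.1 rad and z of chapel_mid in the frame of spot between -0.062 and -0.046 m and linear speed of chapel below 0.02 m/s and distance of house_mid from where it was at the start of the episode below 0.03 m); the robot touches nothing.
It fails at once if the chapel is dropped (moves faster than 0.5 m/s while not held) (linear speed of chapel above 0.5 m/s and contact force between the fingers and chapel below 0.1 N).
It fails at once if the house model is pushed more than 30 mm or tipped (distance of house_mid from where it was at the start of the episode above 0.03 m or angle between house_mid's own z axis and vertical above 0.5 rad).
It also fails if it takes over 48 s, if anything falls off the work surface, if the arm or the gripper's body presses on something with over 40 N, if the wrist force passes 120 N, or if a joint passes its speed limit or range.

## Working session

There is one attempt and no reset: what is moved stays moved. The work goes in short steps, Python scripts to look and compute and a tool call to move; the robot and the scene stay as the last step left them, time stands still between calls to the robot, and variables do not carry over. Pictures are saved under pics/ and viewed, about 8 in all and at most 12, crops included, and the job is handed in when it is done.

Besides the shell and the picture viewer there is one more tool, called after "Call:" as name(argument=value, ...), one argument or row to a line, values as JSON. arm_command: Moves the arm, as the interface text tells. Its arguments: {"type":"object","properties":{"deltas":{"type":"array"},"grip_force":{"type":"number"}},"required":["deltas"]}

```bash
mkdir -p pics; cat > h.py <<'E'
import numpy as np, cv2
from rig import ctrl, eyes, nets
def save(n,f): cv2.imwrite(f'pics/{f}.png',cv2.cvtColor(n,cv2.COLOR_RGB2BGR))
def ray(m,px):
    p=cv2.undistortPoints(np.array([[px]],float),np.array(m['K']),np.array(m['dist']))[0,0]
    R=np.array(m['R']);t=np.array(m['t']).ravel()
    return -R.T@t, R.T@np.array([p[0],p[1],1])
def onz(m,px,z):
    c,d=ray(m,px); return c+d*(z-c[2])/d[2]
def proj(m,X):
    return cv2.projectPoints(np.atleast_2d(np.array(X,float)),cv2.Rodrigues(np.array(m['R']))[0],np.array(m['t'],float),np.array(m['K']),np.array(m['dist']))[0][:,0]
E
python3 - <<'E'
from h import *
print(ctrl.state())
a=eyes.grab_frame('top');b=eyes.grab_frame('side')
save(a,'top0');save(b,'side0')
for c in('top','side'):
    m=eyes.camera_model(c);print(c,-np.array(m['R']).T@np.array(m['t']).ravel())
    for l in('chapel_mid','house_mid','lens'):
        try:
            for r in nets.cut_out(c,l)[:4]:
                print(c,l,round(r['conf'],2),np.round(r['location']),r['pixels'].sum())
        except Exception as e: print(l,e)
E
```

```text
{'clock': 0.0, 'joint_positions': array([ 1.08679731e+00,  3.26956229e-01, -1.93610792e-01,  1.05201412e+00,
       -4.85512980e-05,  1.43660185e+00]), 'qd': array([-3.11161897e-04, -6.25674928e-04, -4.46487600e-04,  7.56604983e-04,
       -7.16687761e-05, -1.93777608e-03]), 'effort': array([ 3.91763333e-04, -4.43398726e+01,  2.62439829e+01,  1.53697998e-02,
       -1.63428626e-04, -9.32286781e-06]), 'tcp_pos': array([0.18822864, 0.51619113, 0.25548488]), 'eef_rot': array([-3.13981739e+00, -1.90679585e-04,  2.79178798e+00]), 'force': array([-0.32069197,  0.80469824, -0.29323989]), 'torque': array([-0.0259415 ,  0.02462976, -0.01426901]), 'grip_width': 0.9999066222571059}
top [ 0.27626141 -0.05004296  1.56813476]
top chapel_mid 0.87 [162. 169.] 865
top chapel_mid 0.74 [149. 224.] 820
top house_mid 0.86 [199. 257.] 519
top lens 0.67 [340. 245.] 5374
side [ 0.24773097 -0.86074493  0.88075246]
side chapel_mid 0.62 [229. 170.] 612
side chapel_mid 0.61 [273. 162.] 584
side house_mid 0.85 [214. 203.] 436
side lens 0.58 [279. 319.] 6306
```

View pics/top0.png

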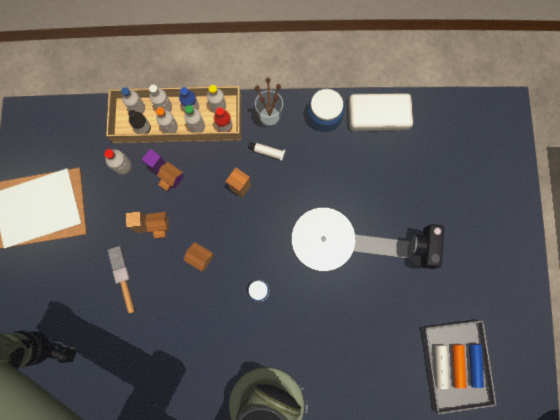

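View pics/side0.png

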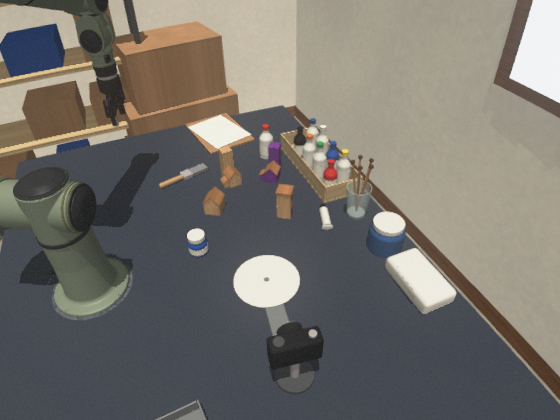

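```bash
python3 - <<'E'
from h import *
a=cv2.imread('pics/top0.png');b=cv2.imread('pics/side0.png')
A=cv2.resize(a[140:280,100:220],None,fx=5,fy=5,interpolation=cv2.INTER_CUBIC)[:600]
A=cv2.resize(a[140:260,110:190],(400,600),interpolation=cv2.INTER_CUBIC)
B=cv2.resize(b[130:220,200:260],(400,600),interpolation=cv2.INTER_CUBIC)
cv2.imwrite('pics/crop0.png',np.hstack([A,B]))
m=eyes.camera_model('top')
for n,p,z in(('plate',(323.5,239),.006),('tower top',(134,219.5),.12),('nave ridge',(156,221),.062),('house',(199,256),.04),('plain tower',(238,178),.106),('cam',(432,246),.15),('lens',(414,246),.12),('bottle',(117,150),.1),('purple',(153,158),.12)):
    print(n,onz(m,p,z).round(3))
s=eyes.camera_model('side')
print('plate s',onz(s,(266.5,279.5),.006).round(3))
print(m['K'])
E
```

```text
plate [ 0.471 -0.175  0.006]
tower top [0.518 0.36  0.12 ]
nave ridge [0.523 0.311 0.062]
house [0.422 0.188 0.04 ]
plain tower [0.636 0.07  0.106]
cam [ 0.429 -0.456  0.15 ]
lens [ 0.434 -0.414  0.12 ]
bottle [0.727 0.424 0.1  ]
purple [0.695 0.312 0.12 ]
plate s [ 0.476 -0.177  0.006]
[[531.1949225    0.         273.59960784]
 [  0.         531.1949225  207.52777937]
 [  0.           0.           1.        ]]
```

View pics/crop0.png

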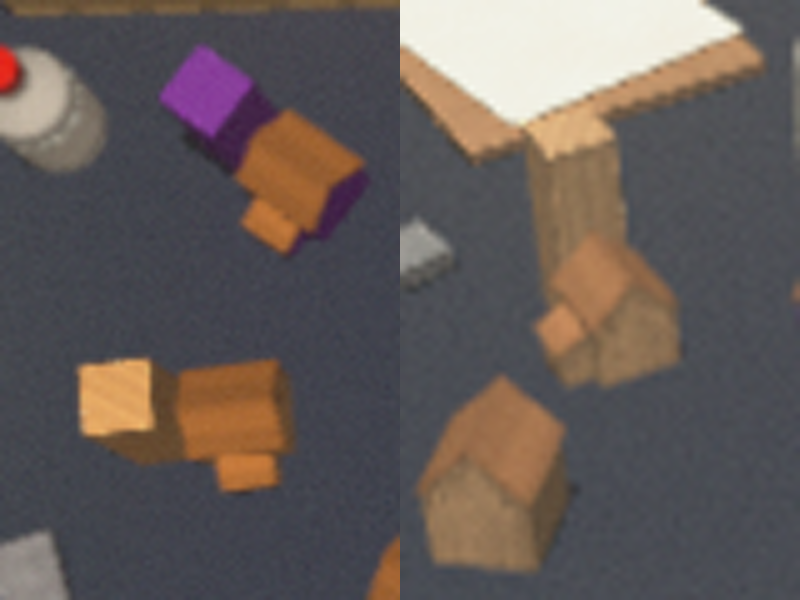

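```bash
python3 - <<'E'
from h import *
m=eyes.camera_model('top');s=eyes.camera_model('side')
c=np.array([onz(m,(110+u/5,140+v/5),.12) for u,v in((79,367),(150,358),(153,430),(82,437))])
print(c.round(3),c.mean(0).round(3))
for i in range(4):
    d=c[(i+1)%4]-c[i];print(np.hypot(*d[:2]).round(4),np.degrees(np.arctan2(d[1],d[0])).round(1))
print('side',onz(s,(225.5,150.7),.12).round(3))
E
```

```text
[[0.536 0.384 0.12 ]
 [0.54  0.344 0.12 ]
 [0.5   0.341 0.12 ]
 [0.496 0.381 0.12 ]] [0.518 0.362 0.12 ]
0.0405 -83.6
0.0409 -175.7
0.0403 94.9
0.0398 4.7
side [0.523 0.35  0.12 ]
```

Call:
arm_command(
  deltas=[
    [[0, 0, 10, 3, -1.4, 0, 8.54], [0, 0, 20, 6, -2.8, 0, 8.54], [0, 0, 30, 9, -4.2, 0, 8.54], [0, 0, 40, 12, -5.6, 0, 8.54], [0, 0, 50, 15, -7, 0, 8.54]],
  ],
)

```text
clock: 1.02
tcp_pos: [0.3394, 0.4461, 0.2562]
eef_rot: [-3.141, 0.0, -2.613]
force: [-0.4, -0.3, 0.1]
grip_width: 0.997
```

Call:
arm_command(
  deltas=[
    [[0, 0, 10, 3, -1.4, 0, 8.54], [0, 0, 20, 6, -2.8, 0, 8.54], [0, 0, 30, 9, -4.2, 0, 8.54], [0, 0, 40, 12, -5.6, 0, 8.54], [0, 0, 50, 15, -7, 0, 8.54]],
  ],
)

```text
clock: 1.65
tcp_pos: [0.4904, 0.3756, 0.2562]
eef_rot: [-3.141, 0.0, -1.735]
force: [0.9, 0.2, 0.1]
grip_width: 1.002
```

Now yaw −99.4°, 14.4° to go; go to the remaining offset and look with the wrist camera.

Call:
arm_command(
  deltas=[
    [[0, 0, 8, 2, -0.8, 0, 8.54], [0, 0, 14.5, 2.9, -1.6, 0, 8.54], [0, 0, 14.5, 2.9, -1.6, 0, 8.54]],
  ],
)

```text
clock: 2.02
tcp_pos: [0.5199, 0.359, 0.2559]
eef_rot: [3.141, 0.0, -1.484]
force: [-0.5, 1.0, 0.2]
grip_width: 1.002
```

```bash
python3 - <<'E'
from h import *
m=eyes.camera_model('wrist')
w=eyes.grab_frame('wrist');save(w,'w1')
s=ctrl.state();print(s['tcp_pos'],np.degrees(s['eef_rot']),s['joint_positions'])
print(m['K'],-np.array(m['R']).T@np.array(m['t']).ravel(),np.array(m['R']))
np.savez('w1.npz',**{k:np.array(v) for k,v in m.items()})
for x in np.array([(.52,.362,.12),(.52,.35,.12),(.471,-.175,.006)]): print(proj(m,x))
E
```

```text
[0.51932223 0.35945998 0.25597969] [ 1.79977989e+02  1.49594104e-02 -8.50314281e+01] [ 4.88482564e-01  4.79952319e-01  4.07237358e-02  1.13181922e+00
  3.90524377e-04 -1.16903180e+00]
[[302.06329753   0.         281.88583373]
 [  0.         302.06329753 209.84874131]
 [  0.           0.           1.        ]] [0.52517305 0.29041515 0.3732782 ] [[-0.99622234 -0.08682396  0.00162708]
 [-0.08313186  0.95894026  0.27115065]
 [-0.02510264  0.26999107 -0.96253555]]
[[280.19462963 210.30667789]]
[[281.38399863 196.94450456]]
[[ 383.22889722 -375.2021692 ]]
```

View pics/w1.png

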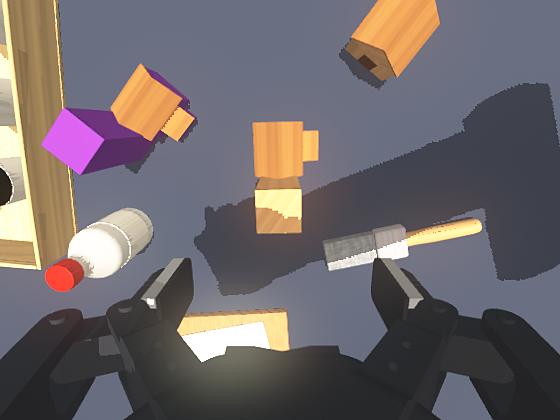

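Call:
arm_command(
  deltas=[
    [[0, 0, 0, 0.1, 0.4, -5, 8.54], [0, 0, 0, 0.1, 0.4, -9, 8.54], [0, 0, 0, 0.1, 0.4, -13, 8.54], [0, 0, 0, 0.1, 0.4, -15.5, 8.54], [0, 0, 0, 0.1, 0.4, -15.5, 8.54]],
  ],
  grip_force=50,
)

```text
clock: 2.7
tcp_pos: [0.518, 0.3631, 0.0989]
eef_rot: [3.137, -0.001, -1.484]
force: [0.7, -0.7, 0.9]
grip_width: 1.001
```

Call:
arm_command(
  deltas=[
    [[0, 0, 0, 0, 0, 0, 3], [0, 0, 0, 0, 0, 0, 3], [0, 0, 0, 0, 0, 0, 3], [0, 0, 0, 0, 0, 0, 3], [0, 0, 0, 0, 0, 0, 3]],
  ],
  grip_force=50,
)

```text
clock: 3.32
tcp_pos: [0.5191, 0.3638, 0.1004]
eef_rot: [3.139, 0.0, -1.485]
force: [0.8, 0.8, 6.4]
grip_width: 0.459
```

Call:
arm_command(
  deltas=[
    [[0, 0, 0, 0, 0, 2, 3], [0, 0, 0, 0, 0, 6, 3], [0, 0, 0, 0, 0, 10, 3], [0, 0, 0, 0, 0, 14, 3], [0, 0, -5, 0, -1, 14, 3]],
  ],
)

```text
clock: 3.95
tcp_pos: [0.5205, 0.3549, 0.244]
eef_rot: [-3.139, 0.003, -1.573]
force: [-0.2, 0.5, -1.8]
grip_width: 0.467
```

Call:
arm_command(
  deltas=[
    [[0, 0, -8, 0, -2, 0, 3], [0, 0, -17, 0, -5, 0, 3], [0, 0, -26, 0, -8, 0, 3], [0, 0, -35, 0, -11, 0, 3], [0, 0, -44, 0, -14, 0, 3]],
  ],
)

```text
clock: 4.58
tcp_pos: [0.5197, 0.2137, 0.2434]
eef_rot: [-3.139, 0.002, -2.347]
force: [1.0, 0.0, -1.8]
grip_width: 0.467
```

Call:
arm_command(
  deltas=[
    [[0, 0, -9, -0.5, -3, 0, 3], [0, 0, -18, -1, -6, 0, 3], [0, 0, -27, -1.5, -9, 0, 3], [0, 0, -36, -2, -12, 0, 3], [0, 0, -45, -2.5, -15, 0, 3]],
  ],
)

```text
clock: 5.2
tcp_pos: [0.4938, 0.0627, 0.243]
eef_rot: [-3.139, 0.0, -3.137]
force: [-0.0, -0.3, -3.5]
grip_width: 0.461
```

Call:
arm_command(
  deltas=[
    [[0, 0, -9, -0.5, -2.5, 0, 3], [0, 0, -18, -1, -5, 0, 3], [0, 0, -27, -1.5, -7.5, 0, 3], [0, 0, -36, -2, -10, 0, 3], [0, 0, -45, -2.5, -12.5, 0, 3]],
  ],
)

```text
clock: 5.82
tcp_pos: [0.4679, -0.063, 0.2425]
eef_rot: [-3.139, -0.001, 2.355]
force: [0.5, -0.1, -1.4]
grip_width: 0.461
```

Call:
arm_command(
  deltas=[
    [[0, 0, -9, 0.1, -2.2, 0, 3], [0, 0, -18, 0.2, -4.4, 0, 3], [0, 0, -27, 0.3, -6.6, 0, 3], [0, 0, -36, 0.4, -8.8, 0, 3], [0, 0, -45, 0.5, -11.3, 0, 3]],
  ],
)

```text
clock: 6.45
tcp_pos: [0.4722, -0.1763, 0.2421]
eef_rot: [-3.137, -0.002, 1.565]
force: [1.4, -0.2, -3.1]
grip_width: 0.464
```

Call:
arm_command(
  deltas=[
    [[0, 0, -10, 0, 0, 0, 3], [0, 0, -20, 0, 0, 0, 3], [0, 0, -30, 0, 0, 0, 3], [0, 0, -40, 0, 0, 0, 3], [0, 0, -50, 0, 0, 0, 3]],
  ],
)

```text
clock: 7.08
tcp_pos: [0.4714, -0.1761, 0.2415]
eef_rot: [-3.136, -0.001, 0.686]
force: [-0.3, 0.0, -1.7]
grip_width: 0.462
```

```bash
python3 - <<'E'
from h import *
m=eyes.camera_model('top');sm=eyes.camera_model('side')
a=eyes.grab_frame('top');b=eyes.grab_frame('side')
s=ctrl.state();print(s['tcp_pos'],np.degrees(s['eef_rot']),np.degrees(s['joint_positions']))
i=cv2.imread('pics/top0.png')
A=cv2.resize(i[190:290,290:450],(480,300),interpolation=cv2.INTER_CUBIC)
a=cv2.resize(cv2.cvtColor(a,4)[190:290,290:450],(480,300),interpolation=cv2.INTER_CUBIC)
B=cv2.resize(cv2.cvtColor(b,4)[170:390,210:330],(320,600),interpolation=cv2.INTER_CUBIC)
cv2.imwrite('pics/c2.png',np.hstack([np.vstack([A,a]),B]))
E
```

```text
[ 0.47153254 -0.17607896  0.24159133] [-1.79668001e+02 -6.07683992e-02  3.96503237e+01] [-28.98410667  14.58952471 -18.98498661  56.712533     0.17754358
 111.36494879]
```

View pics/c2.png

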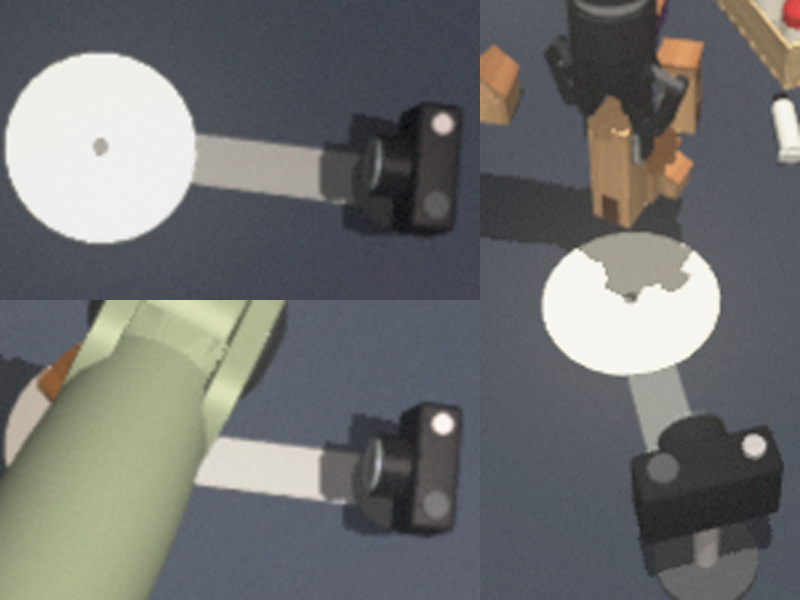

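Call:
arm_command(
  deltas=[
    [[0, 0, -10, 0.1, 0, -2, 3], [0, 0, -20, 0.2, 0, -4, 3], [0, 0, -30, 0.2, 0, -6, 3], [0, 0, -40, 0.2, 0, -8.1, 3], [0, 0, -47, 0.2, 0, -8.1, 3]],
  ],
)

```text
clock: 7.8
tcp_pos: [0.4718, -0.1752, 0.1586]
eef_rot: [-3.134, 0.003, -0.129]
force: [0.3, 0.3, -2.1]
grip_width: 0.46
```

Call:
arm_command(
  deltas=[
    [[0, 0, 0, 0, 0, 0, 3], [0, 0, 0, 0, 0, 0, 3], [0, 0, 0, 0, 0, 0, 3], [0, 0, 0, 0, 0, 0, 3], [0, 0, 0, 0, 0, 0, 3]],
  ],
)

```text
clock: 8.43
tcp_pos: [0.4719, -0.1752, 0.1587]
eef_rot: [-3.134, 0.003, -0.129]
force: [-0.6, -1.1, -2.5]
grip_width: 0.463
```

```bash
python3 - <<'E'
from h import *
m=eyes.camera_model('top');sm=eyes.camera_model('side')
a=eyes.grab_frame('top');b=eyes.grab_frame('side')
s=ctrl.state();print(s['clock'],s['tcp_pos'],np.degrees(s['eef_rot']),np.degrees(s['joint_positions']))
p=onz(m,(323.3,239),.006)
for z,q in((.12,(414.3,245.3)),(.0,(398.3,247.2)),(0,(355,243))):
    d=onz(m,q,z)-p;print(np.hypot(*d[:2]),np.degrees(np.arctan2(d[1],d[0])))
T=s['tcp_pos']
X=[T+[0,0,-.101],T+[0,0,.019]];print('axis in side',proj(sm,X))
B=cv2.resize(cv2.cvtColor(b,4)[190:370,200:340],(466,600),interpolation=cv2.INTER_CUBIC)
for q in proj(sm,X): cv2.circle(B,tuple(int(v) for v in (q-[200,190])*3.33),3,(0,0,255),-1)
cv2.imwrite('pics/c3.png',B)
E
```

```text
8.525 [ 0.47182682 -0.17519775  0.15864928] [-179.5764817     0.17973497   -7.39302995] [-28.96304655  19.25234312 -25.8571476   45.21335936   0.32778161
 158.42972419]
0.24327995652825046 -98.40386019798927
0.22437993033383172 -96.96688465880847
0.09510698831726258 -97.62296221886037
axis in side [[264.19716351 267.53981209]
 [262.26088445 236.33537449]]
```

View pics/c3.png

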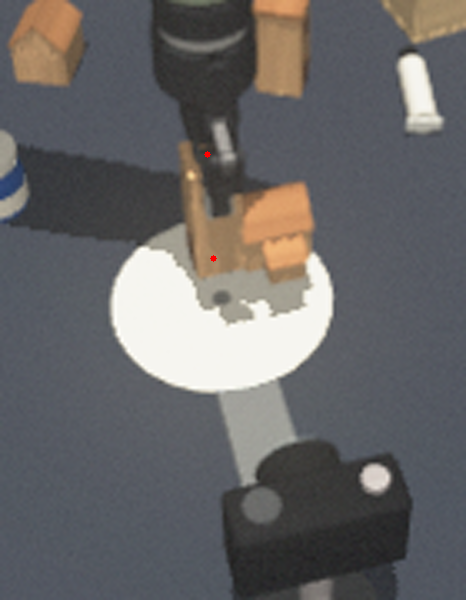

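Call:
arm_command(
  deltas=[
    [[0, 0, 0, 0, 0, 0, 3], [0, 0, 0, 0, 0, 0, 3], [0, 0, 0, 0, 0, 0, 3], [0, 0, 8, 0, 0, 0.2, 3], [0, 0, 18, 0, 0, 0.2, 3]],
  ],
)

```text
clock: 9.15
tcp_pos: [0.4719, -0.1753, 0.1608]
eef_rot: [-3.134, 0.003, 0.191]
force: [0.5, -1.2, -2.3]
grip_width: 0.465
```

Call:
arm_command(
  deltas=[
    [[0, 0, 10, 0, 0, 0, 3], [0, 0, 20, 0, 0, 0, 3], [0, 0, 30, 0, 0, 0, 3], [0, 0, 40, 0, 0, 0, 3], [0, 0, 50, 0, 0, 0, 3]],
  ],
)

```text
clock: 9.78
tcp_pos: [0.472, -0.1753, 0.1608]
eef_rot: [-3.134, 0.003, 1.069]
force: [0.0, 0.1, -3.2]
grip_width: 0.464
```

Call:
arm_command(
  deltas=[
    [[0, 0, 10, 0, 0, 0, 3], [0, 0, 20, 0, 0, 0, 3], [0, 0, 22, 0, 0, 0, 3], [0, 0, 22, 0, 0, 0, 3], [0, 0, 22, 0, 0, 0, 3]],
  ],
)

```text
clock: 10.4
tcp_pos: [0.472, -0.1753, 0.1608]
eef_rot: [-3.135, 0.003, 1.452]
force: [-0.5, 0.1, -2.5]
grip_width: 0.465
```

Call:
arm_command(
  deltas=[
    [[0, 0, 0, 0, 0, 0, 3], [0, 0, 0, 0, 0, 0, 3], [0, 0, 0, 0, 0, 0, 3], [0, 0, 0, 0, 0, 0, 3], [0, 0, 0, 0, 0, 0, 3]],
  ],
)

```text
clock: 11.02
tcp_pos: [0.472, -0.1753, 0.1608]
eef_rot: [-3.134, 0.003, 1.452]
force: [-0.1, 0.5, -2.6]
grip_width: 0.461
```

Call:
arm_command(
  deltas=[
    [[0, 0, 0, 0, 0, 0, 3], [0, 0, 0, 0, 0, 0, 3], [0, 0, 0, 0, 0, 0, 3]],
  ],
)

```text
clock: 11.4
tcp_pos: [0.472, -0.1753, 0.1608]
eef_rot: [-3.135, 0.003, 1.452]
force: [-1.0, 1.0, -2.5]
grip_width: 0.465
```

Tool yaw 83.2° → chapel −97°: door facing the lens, held >1.2 s. On to the plain side.

Call:
arm_command(
  deltas=[
    [[0, 0, 10, 0, 0, 0, 3], [0, 0, 20, 0, 0, 0, 3], [0, 0, 30, 0, 0, 0, 3], [0, 0, 40, 0, 0, 0, 3], [0, 0, 50, 0, 0, 0, 3]],
  ],
)

```text
clock: 12.02
tcp_pos: [0.472, -0.1753, 0.1608]
eef_rot: [-3.135, 0.003, 2.33]
force: [0.8, 0.2, -1.9]
grip_width: 0.461
```

Call:
arm_command(
  deltas=[
    [[0, 0, 10, 0, 0, 0, 3], [0, 0, 20, 0, 0, 0, 3], [0, 0, 30, 0, 0, 0, 3], [0, 0, 39, 0, 0, 0, 3], [0, 0, 39, 0, 0, 0, 3]],
  ],
)

```text
clock: 12.65
tcp_pos: [0.472, -0.1753, 0.1608]
eef_rot: [-3.135, 0.003, 3.009]
force: [-0.1, 0.3, -1.9]
grip_width: 0.46
```

Call:
arm_command(
  deltas=[
    [[0, 0, 0, 0, 0, 0, 3], [0, 0, 0, 0, 0, 0, 3], [0, 0, 0, 0, 0, 0, 3], [0, 0, 0, 0, 0, 0, 3], [0, 0, 0, 0, 0, 0, 3]],
  ],
)

```text
clock: 13.28
tcp_pos: [0.472, -0.1753, 0.1608]
eef_rot: [-3.135, 0.003, 3.009]
force: [-0.3, -0.6, -1.8]
grip_width: 0.464
```

Call:
arm_command(
  deltas=[
    [[0, 0, 0, 0, 0, 0, 3], [0, 0, 0, 0, 0, 0, 3], [0, 0, 0, 0, 0, 0, 3], [0, 0, 0, 0, 0, 0, 3], [0, 0, 0, 0, 0, 0, 3]],
  ],
)

```text
clock: 13.9
tcp_pos: [0.472, -0.1753, 0.1608]
eef_rot: [-3.135, 0.003, 3.009]
force: [-0.4, 0.2, -3.0]
grip_width: 0.465
```

```bash
python3 - <<'E'
from h import *
sm=eyes.camera_model('side')
b=eyes.grab_frame('side')
s=ctrl.state();T=s['tcp_pos'];print(s['clock'],T,np.degrees(s['eef_rot']))
B=cv2.resize(cv2.cvtColor(b,4)[190:370,200:340],(466,600),interpolation=cv2.INTER_CUBIC)
for q in proj(sm,[T+[0,0,-.101],T+[0,0,.019]]): cv2.circle(B,tuple(int(v) for v in (q-[200,190])*3.33),3,(0,0,255),-1)
cv2.imwrite('pics/c4.png',B)
E
```

```text
13.95 [ 0.47202851 -0.17528104  0.16080708] [-1.79606970e+02  1.77075887e-01  1.72391952e+02]
```

View pics/c4.png

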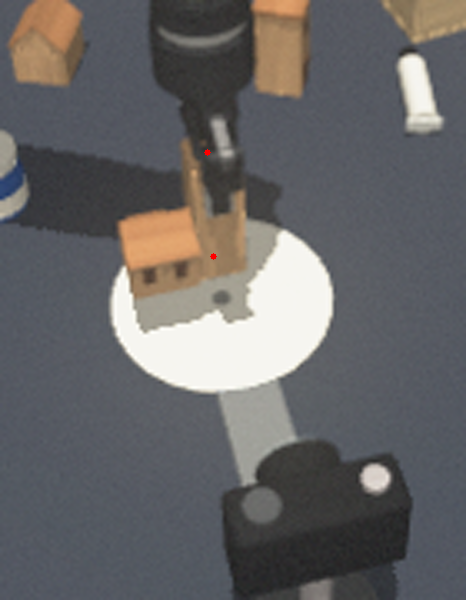

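Call:
arm_command(
  deltas=[
    [[0, 0, 0, 0, 0, -1.5, 3], [0, 0, 0, 0, 0, -3, 3], [0, 0, 0, 0, 0, -4, 3], [0, 0, 0, 0, 0, -4.7, 3], [0, 0, 0, 0, 0, -5, 3]],
  ],
)

```text
clock: 14.58
tcp_pos: [0.4718, -0.1752, 0.1102]
eef_rot: [-3.135, 0.002, 3.009]
force: [0.2, 0.8, -1.6]
grip_width: 0.467
```

Call:
arm_command(
  deltas=[
    [[0, 0, 0, 0, 0, -0.1, 3], [0, 0, 0, 0, 0, -0.2, 3], [0, 0, 0, 0, 0, -0.3, 3], [0, 0, 0, 0, 0, -0.3, 3]],
  ],
)

```text
clock: 15.08
tcp_pos: [0.4719, -0.1752, 0.1073]
eef_rot: [-3.135, 0.003, 3.009]
force: [-0.7, -0.2, -2.0]
grip_width: 0.461
```

Call:
arm_command(
  deltas=[
    [[0, 0, 0, 0, 0, -0.1, 3], [0, 0, 0, 0, 0, -0.1, 3]],
  ],
)

```text
clock: 15.32
tcp_pos: [0.4721, -0.1753, 0.1067]
eef_rot: [-3.135, 0.003, 3.009]
force: [-0.4, 0.1, 0.6]
grip_width: 0.466
```

Call:
arm_command(
  deltas=[
    [[0, 0, 0, 0, 0, -0.1, 3], [0, 0, 0, 0, 0, -0.1, 3]],
  ],
)

```text
clock: 15.58
tcp_pos: [0.4723, -0.1754, 0.1066]
eef_rot: [-3.135, 0.004, 3.009]
force: [-2.6, 1.1, 7.3]
grip_width: 0.466
```

Seated (7 N upward). Release, then rise.

Call:
arm_command(
  deltas=[
    [[0, 0, 0, 0, 0, 0, 4.6], [0, 0, 0, 0, 0, 0, 6], [0, 0, 0, 0, 0, 0, 8.54], [0, 0, 0, 0, 0, 0, 8.54], [0, 0, 0, 0, 0, 0, 8.54]],
  ],
)

```text
clock: 16.2
tcp_pos: [0.4723, -0.1754, 0.1065]
eef_rot: [-3.135, 0.004, 3.009]
force: [-0.3, 0.1, 0.1]
grip_width: 0.994
```

Call:
arm_command(
  deltas=[
    [[0, 0, 0, 0, 0, 2, 8.54], [0, 0, 0, 0, 0, 6, 8.54], [0, 0, 0, 0, 0, 10, 8.54], [0, 0, 0, 0, 0, 14, 8.54], [0, 0, 0, 0, 0, 14, 8.54]],
  ],
)

```text
clock: 16.82
tcp_pos: [0.4741, -0.1764, 0.2496]
eef_rot: [-3.132, 0.01, 3.009]
force: [-0.2, -0.0, 0.2]
grip_width: 1.001
```

```bash
python3 - <<'E'
from h import *
sm=eyes.camera_model('side')
b=eyes.grab_frame('side');s=ctrl.state();print(s['clock'],s['tcp_pos'],s['force'],s['grip_width'])
print([(r['conf'],r['location']) for r in nets.cut_out('side','house_mid')[:1]])
B=cv2.resize(cv2.cvtColor(b,4)[190:370,200:340],(466,600),interpolation=cv2.INTER_CUBIC)
for q in proj(sm,[[.473,-.176,.006],[.473,-.176,.126]]): cv2.circle(B,tuple(int(v) for v in (q-[200,190])*3.33),3,(0,0,255),-1)
cv2.imwrite('pics/c5.png',B)
E
```

```text
16.875 [ 0.47306021 -0.17580399  0.24768538] [-0.79150011 -0.41996815 -0.8453824 ] 1.0014192483179913
[(0.58, [215.1, 198.6])]
```

View pics/c5.png

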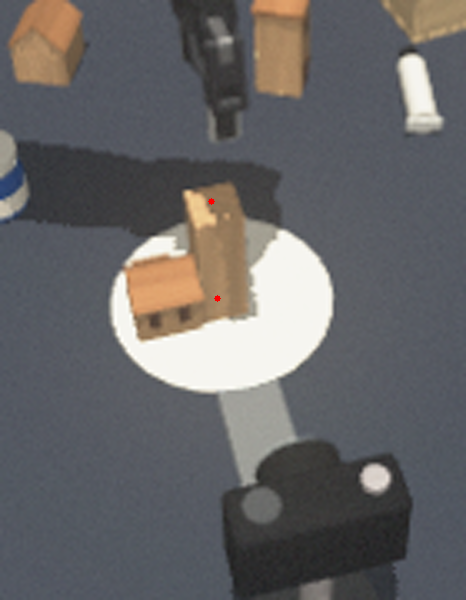

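```bash
python3 -c "
from h import *
print(ctrl.finish_job())"
```

```text
the job is handed in; nothing more can be done
None
```

I showed the wooden chapel to the lens on all three sides and set it down on the plate. The job was handed in at about 17 s of the 48 s allowed. No verdict was reported.

- **Choice:** I took the all-wood chapel, with its tower at top-camera pixel (133, 219), and left the purple-towered one at (153, 158).
- **Showing:** I held it over the plate centre and turned it lean-to side, door front, plain side, pausing over a second on each. By the measured tool pose, each side faced the lens within a few degrees. I checked the first and third views in the side camera, but the door view only from the tool pose.
- **Placing:** It touched down at about 7 N, then I released it and backed off 14 cm with the gripper open. The last side picture shows it upright, with its tower within a few millimetres of the plate's centre by eye. The gripper is clear and reads no contact force.
- **House:** The network put the house about 4 px higher in the side view than at the start. Its outline in the pictures is unchanged, so I judged it had not moved.

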